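# Stow the scraper head, refit the pump's key knob and hold it pressed

## Robot

A 6-joint arm with a two-finger parallel gripper is mounted at the origin on the work surface. World frame = base frame: x ahead of the robot, y to its left, z up, the work surface at z = 0. Lengths are in m, angles in rad, forces in N, time in s.
With the tool pointing down it reaches from about 0.35 to 0.975 m from the base axis. Payload 17.4 kg.
Tool frame: the origin (TCP) lies at the very end of the fingers, on their centre line; the grasp point (between the pads) lies bot.grasp_offset behind it (bot.grasp_offset is the distance from the TCP to the grasp point, in m); z points along the fingers, y is the line along which they close (so a half turn about z gives the same grasp; the last joint's range is limited). The gripper opens to 85 mm and grips with 20 to 120 N. Pads are 22 mm wide; open, the fingers measure 114 mm over their backs; the gripper's body (76 mm by 85 mm) begins 54 mm behind the grasp point. The pads swing forward as they close: fully open they stand 13 mm farther back than shut.
Start: joints at [1.116, 0.116, 1.442, -0, 1.584, -0.038], TCP at [0.273, 0.617, 0.231] pointing down, gripper open.
Joint ranges: [-2.83, 2.83], [-0.83, 2.19], [0.07, 2.5], [-1.14, 4.28], [0.01, 3], [-2.97, 2.97]. Speed limits (rad/s): [1.89, 1.89, 2.22, 3.14, 3.14, 3.14].

## Interface

Orientations are given as a unit quaternion [x, y, z, w].
In Python, from cell import bot, imaging, workorder gives the robot as it stands.
- The arm moves only by the tool send_rows, never from a script. Its argument "increments" is a list of rows, each a list of 3 entries, a list of its own where there are three numbers: the opening, from 0 (shut) to 1 (fully open), then the shift along the tool's x, y, z in mm, then the turn about the tool's z in rad. A call has exactly 10 rows; each row shifts and turns the commanded pose from where the row before left it, along the tool's axes as they then stand; what a row does not reach is not made up. A row lasts 1/10 s, in which the tool goes at most 50 mm and 8.59 degrees, less where a joint would pass 70% of its speed; a pose out of reach is approached as far as the arm can. A call with a gripper value outside its range is refused whole. The fingers move at their own pace and stop on an object; "grip_force" is the grip in N (left out, the last holds). Time passes only in rows, so rows that do not move let the fingers close, or fill a call up. It gives the time, the measured TCP pose, the force, the opening and the grip force at its end, in the units of the state.
- bot.state(): the state, without advancing time (a new reading comes with each control period).
- imaging.grab_frame(name): name is "scene" or "top" or "wrist"; returns a dict with "color" (480x640x3 uint8, blue, green, red), "z_map" (480x640 float32, m along the optical axis (not along the pixel's ray), 0 where there is no reading), "intrinsics" (3x3 intrinsics, pixels), "D" ([k1, k2, p1, p2, k3] as OpenCV has them; the pictures are not rectified), "origin" and "attitude" of the camera in the world. Camera axes: x right, y down, z forward; pixel columns grow to the right and rows downward; lengths in m; the calibration is good to about 2 mm. A picture is of the moment at which its call begins.
- workorder.job_done(): hands the job in; it is judged then, once.
The state is a dict: "time": time; "joint_pos": joint angles; "dq": joint speeds; "joint_torque": joint torques, N m; "tcp_pos": TCP position; "tool_rot": TCP orientation; "ft_force": force on the tool from outside, world axes, zero at the start; "moment": the same for the moment, N m; "width": finger opening in m; "grip_force": force on a finger pad.
Only numpy, scipy, OpenCV 4.12 (cv2) and the standard library are available. Lean on these libraries where they do the work, as an engineer would, in place of code of your own. Each camera call takes 0.05 s, during which the arm holds its last target. There are 200 camera calls.

## Task

The tank cleaning is finished, and the pump is still locked off with its red key knob pulled. Lay the green spare scraper head flat in the pulled-out black tray, in the wide compartment beside the feeding tong, and slide the tray fully shut; then turn the knob so that its white pointer matches the white mark beside the D-shaped spindle of the grey switch box, push it fully onto the spindle and press it down against the spring to the stop. Finish while still holding the knob pressed down with the gripper, and leave everything else on the shelf standing where it is.

Things in the scene. Friction and masses are not known exactly. Their poses are not given: they have to be found in the camera images.
- scraper: spare algae scraper head lying flat on the shelf, 55 g: green grip block 40 (x) x 30 (y) x 20 (z) mm centred over the origin, black round socket 18 mm thick out to x = -43, and at the +x end a green bar 62 wide (y), 14 high, with a steel blade out to x = +40. Origin: under the block's centre. Grip it across y (30 mm).
- tray (a joint): slide of the black pull-out tray, m: 0 = fully shut (stop), grows as it comes out towards the robot, at most 0.165. Stays where it is left; some 2 N slides it. It runs in a fixed stainless sleeve 234 mm wide, 210 deep, 66 high; the tray's front panel closes on the sleeve's front edge.
- tray_in (a point): point on the floor of the tray's wide compartment, mid-width, 58 mm behind the front panel, 10 mm above the shelf. x: the way the tray shuts, z up. Compartment: x -58 to 138 mm (sleeve covers x beyond tray - 58 mm; 52 mm clear height), y -73 to 73. Walls 36 mm, divider (at y = 75) 30 mm above the floor.
- tray_lip (a point): middle of the outer edge of the tray's pull lip, a bar 100 mm wide (y), 12 mm high, 50 mm above the shelf, standing 14 mm out from the front panel (234 mm wide, 4 to 56 mm above the shelf). Axes as tray_in: x is the way the tray shuts. Push this edge along x to shut it.
- tong: steel feeding tong, 150 x 32 x 6 mm, loose in the tray's narrow compartment (62 mm wide, beyond the divider on the +y side); rides along with the tray. Origin under its middle, x along it.
- knob: red bar knob standing bore down on the shelf, 45 g: 48 mm long (x), 24 wide (y), 38 high, parallel flanks over the whole height. Origin: centre of the underside, on the bore's axis. D bore 22 mm deep from below: round part 17.8 mm across, flat 4.3 mm from the axis on the -x side, below the white pointer line. Grip it across y (24 mm).
- spindle_tip (a point): top centre of the switch box's upright steel D-spindle, 87 mm above the shelf at rest: 16 mm thick, flat 3.5 mm from the axis on the -x side, where the dial's white mark lies. Does not turn. Box fixed, 140 x 120 mm, top at 55 mm. The knob fits when its x points like this x (within 0.15 rad); seated, its underside is 22 mm below this point.
- spindle (a joint): how far the spindle is pressed down, in m: 0 at rest, 0.006 at the stop. A spring pushes it back up with 3.5 N at rest and 7.7 N at the stop.
- jar: ceramic jar with blue lid, 92 mm diameter, 124 mm high; bystander, origin under its centre
- cone: blue feeding cone, 76 mm diameter, 80 mm high; bystander, origin under its centre
- conditioner: bottle of water conditioner, 60 mm diameter, 165 mm high; bystander, origin under its centre
- flakes: can of flake food, 68 mm diameter, 85 mm high; bystander, origin under its centre
- magnet: black and blue magnet cleaner, 85 x 50 x 44 mm; bystander, origin under its centre

How it is judged:
On the way, in this order (a step that is already met when the one before it is completed fails the run):
1. the scraper head lies flat in the wide compartment of the tray, let go (x of scraper in the frame of tray_in between -0.058 and 0.138 m and y of scraper in the frame of tray_in between -0.073 and 0.073 m and z of scraper in the frame of tray_in below 0.006 m and angle between scraper's own z axis and vertical below 0.15 rad and contact force between the fingers and scraper below 0.1 N and linear speed of scraper below 0.03 m/s), for 0.2 s.
2. the tray is slid fully shut with the scraper head in it (value of joint tray below 0.006 m and z of scraper in the frame of tray_in below 0.006 m), for 0.2 s.
3. the knob is fully on the spindle, flat to flat (horizontal distance between knob and spindle_tip below 0.003 m and z of knob in the frame of spindle_tip below -0.019 m and angle between the x axis of knob and the x axis of spindle_tip, either way round below 0.38 rad), for 0.1 s.
At the end, for the whole second after the job is handed in: Fingers hold the spindle down over 4.5 mm with the knob still, upright and fully on it (19 mm deep, 3 mm from the axis, 0.38 rad from the flat); the tray is shut to 6 mm, the scraper head flat on the floor of its wide compartment, the tong in the narrow one (all of step 2 and all of step 3 and value of joint spindle above 0.0045 m and angle between knob's own z axis and vertical below 0.1 rad and contact force between the fingers and knob above 3 N and linear speed of knob below 0.01 m/s and x of scraper in the frame of tray_in between -0.058 and 0.138 m and y of scraper in the frame of tray_in between -0.073 and 0.073 m and angle between scraper's own z axis and vertical below 0.15 rad and y of tong in the frame of tray_in between 0.073 and 0.142 m and z of tong in the frame of tray_in below 0.02 m); the arm keeps its last pose, push and grip.
It fails at once if the scraper head is dropped into the tray from a height instead of being laid down (z of scraper in the frame of tray_in above 0.045 m and horizontal distance between scraper and tray_in below 0.1 m and contact force between the fingers and scraper below 0.05 N and linear speed of scraper above 0.2 m/s).
It fails at once if a bystander on the shelf is pushed from its place or knocked over (distance of any of jar, cone, conditioner, flakes, magnet from where it was at the start of the episode above 0.03 m or angle between any of jar, cone, conditioner, flakes's own z axis and vertical above 0.5 rad).
It also fails if it takes over 67 s, if anything falls off the work surface, if the arm or the gripper's body presses on something with over 40 N, if the wrist force passes 120 N, or if a joint passes its speed limit or range.

## Working session

There is one attempt and no reset: what is moved stays moved. The work goes in short steps, Python scripts to look and compute and a tool call to move; the robot and the scene stay as the last step left them, time stands still between calls to the robot, and variables do not carry over. Pictures are saved under pics/ and viewed, at most 10 in all, crops included, and the job is handed in when it is done.

Besides the shell and the picture viewer there is one more tool, called after "Request:" as a command line: name --argument value ..., lists and objects as JSON in quotes. send_rows: Moves the arm, as the interface text tells. Its arguments: {"type":"object","properties":{"increments":{"type":"array","items":{"type":"array"}},"grip_force":{"type":"number"}},"required":["increments"]}

```bash
ls; mkdir -p pics
cat > h.py <<'E'
import numpy as np, cv2, pickle
from scipy.spatial.transform import Rotation as R
def rot(a):
    a=np.array(a,float)
    return a if a.shape==(3,3) else R.from_quat(a).as_matrix()
def pts(f):
    """world point per pixel from depth"""
    h,w=f["z_map"].shape
    u,v=np.meshgrid(np.arange(w),np.arange(h))
    n=cv2.undistortPoints(np.stack([u,v],-1).reshape(-1,1,2).astype(np.float64),np.array(f["intrinsics"]),np.array(f["D"])).reshape(h,w,2)
    z=f["z_map"].astype(float)
    P=np.dstack([n*z[...,None],z])
    return P@rot(f["attitude"]).T+np.array(f["origin"])
def ray(f,uv,z):
    n=cv2.undistortPoints(np.array(uv,float).reshape(-1,1,2),np.array(f["intrinsics"]),np.array(f["D"])).reshape(-1,2)
    d=np.c_[n,np.ones(len(n))]@rot(f["attitude"]).T; o=np.array(f["origin"])
    return o+d*((z-o[2])/d[:,2])[:,None]
E
python3 - <<'E'
from cell import bot,imaging
import cv2,pickle
print(bot.state(),bot.grasp_offset)
for n in ("scene","top"):
    f=imaging.grab_frame(n); pickle.dump(f,open(n+".pkl","wb")); cv2.imwrite(f"pics/{n}.png",f["color"]); print(n,f["origin"],f["attitude"],f["intrinsics"],f["D"])
E
```

```text
pics
{'time': 0.0, 'joint_pos': array([ 1.11618532e+00,  1.16490320e-01,  1.44231343e+00, -1.41783662e-05,
        1.58398394e+00, -3.77925348e-02]), 'dq': array([ 0.00010783,  0.00074496,  0.00075422,  0.00156587,  0.00016924,
       -0.0016473 ]), 'joint_torque': array([ 1.22565973e-03, -7.31991434e+01, -6.32500935e+01,  6.46290641e-05,
        6.18955004e-03,  1.22120613e-05]), 'tcp_pos': array([0.27319404, 0.61702163, 0.23052934]), 'tool_rot': array([ 2.06903870e-01,  9.78361095e-01, -5.81230019e-04, -1.38754050e-04]), 'ft_force': array([-0.11648058,  0.00299654, -0.10599001]), 'moment': array([ 0.00104321, -0.00727342,  0.0726008 ]), 'grip_force': 0.0, 'width': 0.08517145211921054} 0.0187
scene [ 1.26455622 -0.50300042  1.19969802] [ 0.85308549  0.41532905 -0.13739957 -0.28437348] [[499.70576478   0.         314.82718797]
 [  0.         499.70576478 243.78829317]
 [  0.           0.           1.        ]] [-0.00281739  0.          0.          0.          0.        ]
top [0.54979249 0.04640853 1.26678952] [ 0.71012663 -0.70378635  0.01627906 -0.01182955] [[532.65492369   0.         305.68992499]
 [  0.         532.65492369 241.57518988]
 [  0.           0.           1.        ]] [-0.02084289  0.          0.          0.          0.        ]
```

View pics/top.png

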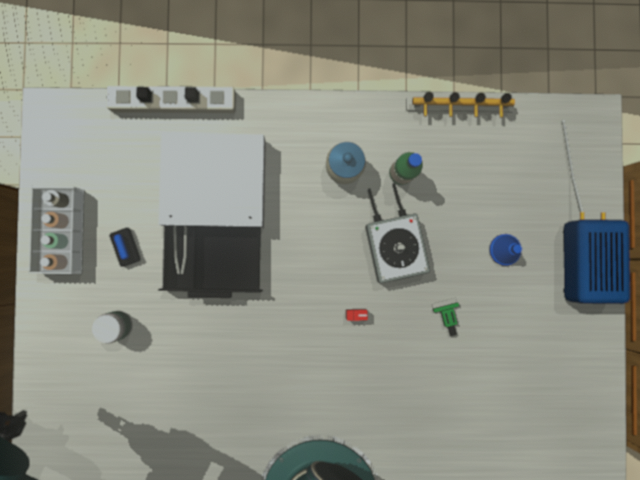

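View pics/scene.png

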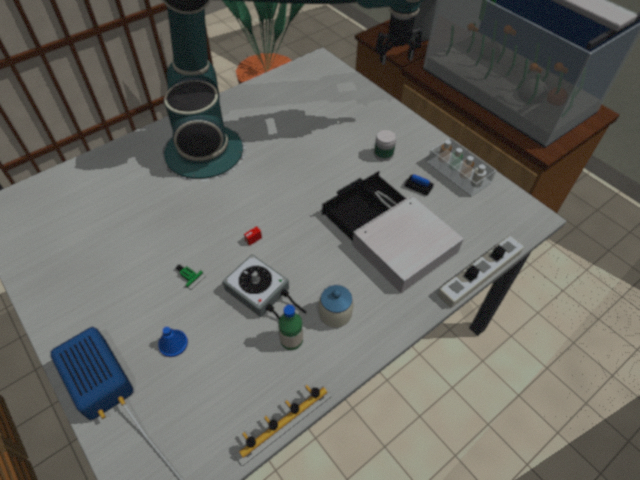

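Top view: tray (165–262, 225–295), scraper (447,316), knob (357,315) with the white pointer at its right end, box at (398,248). I'll zoom in and measure.

Run:
```python
import pickle,cv2,numpy as np
from h import *
f=pickle.load(open("top.pkl","rb")); c=f["color"]; P=pts(f)
a=cv2.resize(c[205:340,335:470],None,fx=4.4,fy=4.4,interpolation=cv2.INTER_CUBIC)
cv2.imwrite("pics/crop1.png",a)
hsv=cv2.cvtColor(c,cv2.COLOR_BGR2HSV)
roi=np.zeros(c.shape[:2],np.uint8); roi[295:345,335:475]=255
for n,m in (("red",((hsv[...,0]<8)|(hsv[...,0]>172))&(hsv[...,1]>120)),("green",(abs(hsv[...,0].astype(int)-65)<15)&(hsv[...,1]>100))):
    m=(m&(roi>0)).astype(np.uint8)
    cs,_=cv2.findContours(m,cv2.RETR_EXTERNAL,cv2.CHAIN_APPROX_NONE); k=max(cs,key=cv2.contourArea)
    print(n,cv2.contourArea(k),cv2.minAreaRect(k))
    q=P[m>0]; print(np.percentile(q,[2,50,98],axis=0).round(4).tolist())
    for z in (0.014,0.02,0.038):
        bx=ray(f,cv2.boxPoints(cv2.minAreaRect(k)),z); print(z,bx[:,:2].round(4).tolist(),bx.mean(0).round(4))
# box & tray
for uv in [(372,224),(419,215),(427,275),(380,284),(399,248),(162,293),(263,291),(190,296),(236,296),(165,225),(262,226),(166,137),(264,137),(210,260),(150,310),(205,180)]:
    print(uv,P[uv[1],uv[0]].round(4))
```

```text
red 153.5 ((357.0, 315.0), (10.0, 20.0), 90.0)
[[0.419, -0.1019, 0.0317], [0.431, -0.0763, 0.0366], [0.4422, -0.0577, 0.0415]]
0.014 [[0.44, -0.0595], [0.4404, -0.1065], [0.417, -0.1066], [0.4167, -0.0597]] [ 0.4285 -0.083   0.014 ]
0.02 [[0.4405, -0.059], [0.4409, -0.1057], [0.4177, -0.1058], [0.4173, -0.0591]] [ 0.4291 -0.0824  0.02  ]
0.038 [[0.4421, -0.0575], [0.4425, -0.1035], [0.4196, -0.1036], [0.4192, -0.0576]] [ 0.4308 -0.0806  0.038 ]
green 253.0 ((448.0294494628906, 315.6177062988281), (20.61552619934082, 24.981168746948242), 75.96376037597656)
[[0.4069, -0.3174, 0.0092], [0.4354, -0.2968, 0.0169], [0.4559, -0.2685, 0.0229]]
0.014 [[0.4447, -0.2627], [0.4593, -0.3199], [0.4125, -0.3317], [0.398, -0.2745]] [ 0.4286 -0.2972  0.014 ]
0.02 [[0.4452, -0.2612], [0.4597, -0.3182], [0.4132, -0.3299], [0.3987, -0.273]] [ 0.4292 -0.2956  0.02  ]
0.038 [[0.4467, -0.2568], [0.461, -0.3129], [0.4152, -0.3245], [0.4009, -0.2684]] [ 0.4309 -0.2906  0.038 ]
(372, 224) [ 0.64   -0.1129  0.0484]
(419, 215) [ 0.6665 -0.2323 -0.0031]
(427, 275) [ 0.5232 -0.2505  0.0014]
(380, 284) [ 5.009e-01 -1.388e-01 -2.000e-04]
(399, 248) [ 0.5845 -0.1686  0.0839]
(162, 293) [ 0.475   0.3785 -0.001 ]
(263, 291) [ 0.482   0.1389 -0.0011]
(190, 296) [0.4722 0.3001 0.0554]
(236, 296) [ 0.4696  0.2028 -0.0013]
(165, 225) [0.6338 0.3635 0.0415]
(262, 226) [0.6333 0.1396 0.0451]
(166, 137) [0.8328 0.359  0.0661]
(264, 137) [0.8427 0.1385 0.0329]
(210, 260) [0.5543 0.2647 0.0053]
(150, 310) [ 0.4343  0.4072 -0.0042]
(205, 180) [0.7351 0.2685 0.066 ]
```

View pics/crop1.png

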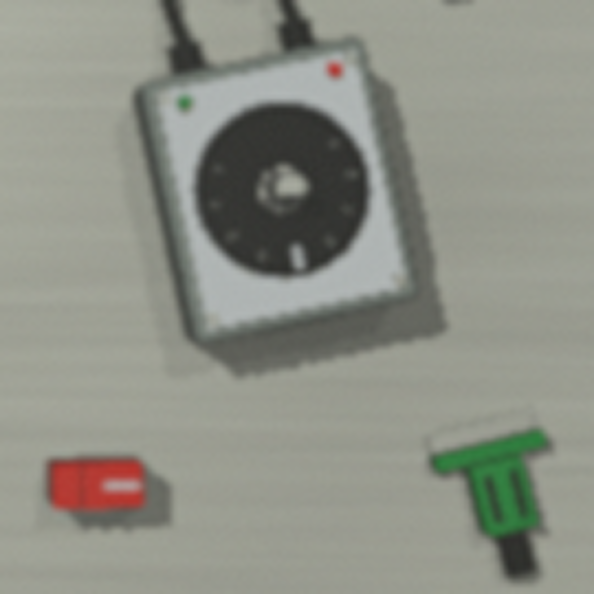

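The crop shows the white mark at the dial's lower side (298,257), so spindle yaw is about 0.22. The knob pointer is at its right end, so knob x is about +y world. The scraper blade points up and slightly left, yaw about 0.24. Next I'll measure tray and box and write the move helper.

```bash
cat >> h.py <<'E'
def cur(s):
    m=rot(s["tool_rot"]); return np.array(s["tcp_pos"]),np.arctan2(m[1,0],m[0,0])
def plan(p,yaw,tgt,tyaw,n):
    """rows of tool-frame shift (mm) + turn for a straight move"""
    d=(np.array(tgt)-p)/n*1000; t=-(tyaw-yaw)/n
    for i in range(n):
        y=yaw-t*i; c,s=np.cos(y),np.sin(y)
        print(f"[{c*d[0]+s*d[1]:.0f},{s*d[0]-c*d[1]:.0f},{-d[2]:.0f}],{t:.3f}")
def rect(P,sel):
    q=P[sel][:,:2]; q=q[np.isfinite(q).all(1)]
    m=np.zeros((1200,1200),np.uint8); ij=((q-[0.1,-0.6])*1000).astype(int); ok=((ij>=0)&(ij<1200)).all(1)
    m[ij[ok,0],ij[ok,1]]=1; m=cv2.morphologyEx(m,cv2.MORPH_CLOSE,np.ones((9,9)));m=cv2.morphologyEx(m,cv2.MORPH_OPEN,np.ones((5,5)))
    cs,_=cv2.findContours(m,cv2.RETR_EXTERNAL,cv2.CHAIN_APPROX_NONE); k=max(cs,key=cv2.contourArea)
    b=cv2.boxPoints(cv2.minAreaRect(k))[:,::-1]/1000+[0.1,-0.6]; return b
E
python3 - <<'E'
import pickle
from h import *
from cell import bot
f=pickle.load(open("top.pkl","rb")); P=pts(f); c=f["color"]
u,v=np.meshgrid(np.arange(640),np.arange(480))
Z=P[...,2]
def roi(a,b,x0,x1): return (u>=a)&(u<=b)&(v>=x0)&(v<=x1)
g=cv2.cvtColor(c,cv2.COLOR_BGR2GRAY)
def ed(b):
    e=np.diff(np.vstack([b,b[:1]]),axis=0); return np.linalg.norm(e,axis=1).round(3).tolist(),np.arctan2(e[:,1],e[:,0]).round(3).tolist()
for n,s in (("sleeve",roi(145,285,120,235)&(Z>.055)),("trayfront",roi(145,285,280,305)&(Z>.035)),("box",roi(355,440,200,290)&(Z>.035)&(Z<.066)),("spindle",roi(385,415,235,260)&(Z>.07)),("knob",roi(335,380,300,330)&(Z>.025))):
    b=rect(P,s); print(n,b.round(4).tolist(),b.mean(0).round(4),ed(b),np.median(Z[s]).round(4))
# colour-based: sleeve top and box top bright contours
for n,s,z in (("sleeve",roi(145,285,120,235)&(g>195),.066),("box",roi(355,440,200,290)&(g>165),.055),("dial",roi(370,425,225,272)&(g<90),.056)):
    m=cv2.morphologyEx(s.astype(np.uint8),cv2.MORPH_OPEN,np.ones((3,3)))
    k=max(cv2.findContours(m,cv2.RETR_EXTERNAL,cv2.CHAIN_APPROX_NONE)[0],key=cv2.contourArea)
    r=cv2.minAreaRect(k); b=ray(f,cv2.boxPoints(r),z)[:,:2]; print(n,r,b.mean(0).round(4),ed(b))
    if n=="dial": print(cv2.fitEllipse(k),ray(f,[cv2.fitEllipse(k)[0]],z).round(4))
print(ray(f,[(335+298/4.4,205+257/4.4)],.057).round(4),"mark")
# scraper block z=20: crop px
print("scr",ray(f,[(335+490/4.4,205+452/4.4)],.014).round(4),ray(f,[(335+506/4.4,205+497/4.4)],.02).round(4),ray(f,[(335+518/4.4,205+558/4.4)],.018).round(4))
p,y=cur(bot.state()); print(p,y)
plan(p,y,[.43,-.295,.16],.24,20)
E
```

```text
sleeve [[0.633, 0.138], [0.633, 0.374], [0.843, 0.374], [0.843, 0.138]] [0.738 0.256] ([0.236, 0.21, 0.236, 0.21], [1.571, 0.0, -1.571, 3.142]) 0.0644
trayfront [[0.469, 0.207], [0.469, 0.307], [0.507, 0.307], [0.507, 0.207]] [0.488 0.257] ([0.1, 0.038, 0.1, 0.038], [1.571, 0.0, -1.571, 3.142]) 0.0535
box [[0.53, -0.248], [0.5029, -0.1297], [0.6568, -0.0944], [0.6839, -0.2128]] [ 0.5934 -0.1712] ([0.121, 0.158, 0.121, 0.158], [1.796, 0.225, -1.346, -2.916]) 0.0552
spindle [[0.582, -0.18], [0.582, -0.165], [0.593, -0.165], [0.593, -0.18]] [ 0.5875 -0.1725] ([0.015, 0.011, 0.015, 0.011], [1.571, 0.0, -1.571, 3.142]) 0.0848
knob [[0.418, -0.105], [0.418, -0.056], [0.442, -0.056], [0.442, -0.105]] [ 0.43   -0.0805] ([0.049, 0.024, 0.049, 0.024], [1.571, 0.0, -1.571, 3.142]) 0.0364Traceback (most recent call last):
  File "<stdin>", line 16, in <module>
ValueError: max() iterable argument is empty
```

Run:
```python
import pickle
from h import *
from cell import bot
f=pickle.load(open("top.pkl","rb"))
print("scr",ray(f,[(335+490/4.4,205+452/4.4)],.014).round(4),ray(f,[(335+506/4.4,205+497/4.4)],.02).round(4),ray(f,[(335+518/4.4,205+558/4.4)],.018).round(4))
print("dial",ray(f,[(335+283/4.4,205+190/4.4)],.057).round(4),"mark",ray(f,[(335+298/4.4,205+257/4.4)],.057).round(4))
p,y=cur(bot.state()); print(p,y)
plan(p,y,[.43,-.297,.16],.24,20)
```

```text
scr [[ 0.4471 -0.2933  0.014 ]] [[ 0.4238 -0.3002  0.02  ]] [[ 0.3913 -0.3071  0.018 ]]
dial [[ 0.5848 -0.1742  0.057 ]] mark [[ 0.5503 -0.1821  0.057 ]]
[0.2731769  0.61705498 0.23061739] 2.7248005011578083
[-26,-39,4],0.124
[-30,-35,4],0.124
[-34,-31,4],0.124
[-38,-27,4],0.124
[-41,-22,4],0.124
[-43,-16,4],0.124
[-45,-11,4],0.124
[-46,-5,4],0.124
[-46,0,4],0.124
[-46,6,4],0.124
[-45,12,4],0.124
[-43,17,4],0.124
[-41,23,4],0.124
[-37,27,4],0.124
[-34,32,4],0.124
[-30,36,4],0.124
[-25,39,4],0.124
[-20,42,4],0.124
[-15,44,4],0.124
[-9,45,4],0.124
```

Request:
send_rows --increments '[[1,[-26,-39,2],0.124],[1,[-30,-35,2],0.124],[1,[-34,-31,2],0.124],[1,[-38,-27,2],0.124],[1,[-41,-22,2],0.124],[1,[-43,-16,2],0.124],[1,[-45,-11,2],0.124],[1,[-46,-5,2],0.124],[1,[-46,0,2],0.124],[1,[-46,6,2],0.124]]' --grip_force 60

```text
time: 1.1
tcp_pos: [0.3508, 0.1592, 0.2111]
tool_rot: [0.738, 0.674, 0.0, 0.0]
ft_force: [-0.1, 0.6, 0.8]
width: 0.0853
grip_force: 0.0
```

Request:
send_rows --increments '[[0.8,[-45,12,4],0.124],[0.8,[-43,17,4],0.124],[0.8,[-41,23,4],0.124],[0.7,[-37,27,6],0.124],[0.7,[-34,32,6],0.124],[0.6,[-30,36,6],0.124],[0.6,[-25,39,6],0.124],[0.6,[-20,42,6],0.124],[0.6,[-15,44,6],0.124],[0.6,[-9,45,6],0.124]]'

```text
time: 2.1
tcp_pos: [0.4301, -0.2989, 0.1568]
tool_rot: [0.993, 0.119, -0.0, -0.0]
ft_force: [1.3, 0.9, 0.2]
width: 0.0513
grip_force: 0.0
```

Run:
```python
from h import *
from cell import bot,imaging
s=bot.state(); p,y=cur(s); print(s["time"],p,y,s["width"],s["joint_pos"].round(3))
f=imaging.grab_frame("wrist"); pickle.dump(f,open("w1.pkl","wb")); cv2.imwrite("pics/w1.png",f["color"]); print(f["origin"],f["intrinsics"])
P=pts(f); hsv=cv2.cvtColor(f["color"],cv2.COLOR_BGR2HSV)
m=((abs(hsv[...,0].astype(int)-65)<15)&(hsv[...,1]>100)).astype(np.uint8)
k=max(cv2.findContours(m,cv2.RETR_EXTERNAL,cv2.CHAIN_APPROX_NONE)[0],key=cv2.contourArea); print(cv2.contourArea(k),cv2.minAreaRect(k))
```

```text
2.1 [ 0.43005257 -0.29888239  0.15675495] 0.23909457749411805 0.05132216928162205 [-0.656 -0.188  1.859  0.     1.471  0.676]
[ 0.51197778 -0.27849524  0.29982719] [[431.32427929   0.         317.19374483]
 [  0.         431.32427929 243.7470041 ]
 [  0.           0.           1.        ]]
3628.0 ((317.42437744140625, 223.5857696533203), (72.49909973144531, 90.11241149902344), 89.11859893798828)
```

View pics/w1.png

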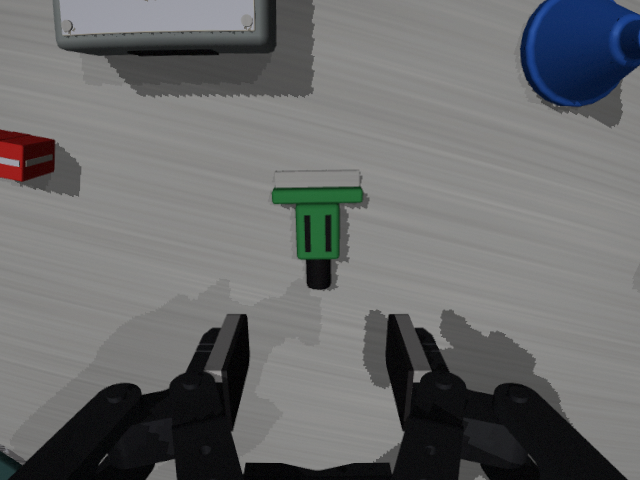

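The wrist view shows the scraper straight under the camera: block (298–340, 204–258), socket down to v=288, and yaw aligned with the tool. The knob is at the left edge.

Run:
```python
from h import *
f=pickle.load(open("w1.pkl","rb"))
q=ray(f,[(298,204),(340,204),(340,258),(298,258),(318.5,289),(318.5,258)],.02); print(q.round(4)); c=q[:4].mean(0); print(c)
a=q[:2].mean(0)-q[2:4].mean(0); print(np.arctan2(a[1],a[0]))
p=np.array([.4301,-.2989,.1568]);y=.239
plan(p,y,[c[0],c[1],.003],.239,1)
```

```text
[[ 0.4431 -0.2821  0.02  ]
 [ 0.4497 -0.3093  0.02  ]
 [ 0.4125 -0.319   0.02  ]
 [ 0.4057 -0.2907  0.02  ]
 [ 0.3861 -0.3101  0.02  ]
 [ 0.409  -0.3045  0.02  ]]
[ 0.42774996 -0.30025986  0.02      ]
0.23957166897154775
[-3,1,154],-0.000
```

Request:
send_rows --increments '[[0.6,[-3,1,20],0],[0.6,[0,0,30],0],[0.6,[0,0,30],0],[0.6,[0,0,30],0],[0.6,[0,0,25],0],[0.6,[0,0,14],0],[0.6,[0,0,5],0],[0.1,[0,0,0],0],[0.1,[0,0,0],0],[0.1,[0,0,0],0]]'

```text
time: 3.15
tcp_pos: [0.4282, -0.2989, 0.0046]
tool_rot: [0.993, 0.122, 0.001, 0.001]
ft_force: [-0.4, 0.3, 0.3]
width: 0.0285
grip_force: 59.1
```

Request:
send_rows --increments '[[0.1,[0,0,0],0],[0.1,[0,0,0],0],[0.1,[0,0,-10],0],[0.1,[0,0,-20],0],[0.1,[0,0,-30],0],[0.1,[0,0,-30],0],[0.1,[0,0,-30],0],[0.1,[0,0,-20],0],[0.1,[0,0,-10],0],[0.1,[0,0,0],0]]'

```text
time: 4.15
tcp_pos: [0.428, -0.2987, 0.1548]
tool_rot: [0.993, 0.122, 0.001, 0.001]
ft_force: [0.9, 0.7, -1.1]
width: 0.0287
grip_force: 59.3
```

Run:
```python
from h import *
from cell import bot,imaging
s=bot.state(); p,y=cur(s); print(s["time"],p,y,s["width"],s["grip_force"])
plan(p,y,[.555,.223,.17],0.0,14)
```

```text
4.15 [ 0.42799352 -0.29869713  0.15475268] 0.24480529846983118 0.028650232319226265 59.27806913852692
[18,-34,-1],0.017
[17,-34,-1],0.017
[17,-35,-1],0.017
[16,-35,-1],0.017
[15,-35,-1],0.017
[15,-35,-1],0.017
[14,-36,-1],0.017
[14,-36,-1],0.017
[13,-36,-1],0.017
[12,-36,-1],0.017
[12,-37,-1],0.017
[11,-37,-1],0.017
[10,-37,-1],0.017
[10,-37,-1],0.017
```

Request:
send_rows --increments '[[0.1,[10,-20,0],0.017],[0.1,[17,-34,0],0.017],[0.1,[17,-35,0],0.017],[0.1,[16,-35,0],0.017],[0.1,[15,-35,0],0.017],[0.1,[15,-35,0],0.017],[0.1,[14,-36,0],0.017],[0.1,[14,-36,0],0.017],[0.1,[13,-36,0],0.017],[0.1,[12,-36,0],0.017]]'

```text
time: 5.15
tcp_pos: [0.5129, 0.0604, 0.1519]
tool_rot: [0.999, 0.037, -0.001, 0.0]
ft_force: [0.5, -0.5, -0.8]
width: 0.0282
grip_force: 59.3
```

Request:
send_rows --increments '[[0.1,[12,-37,0],0.017],[0.1,[11,-37,0],0.017],[0.1,[10,-37,0],0.017],[0.1,[10,-37,0],0.017],[0.1,[5,-20,0],0],[0.1,[0,0,10],0],[0.1,[0,0,10],0],[0.1,[0,0,0],0],[0.1,[0,0,0],0],[0.1,[0,0,0],0]]'

```text
time: 6.15
tcp_pos: [0.554, 0.2281, 0.1337]
tool_rot: [1.0, 0.003, 0.0, -0.0]
ft_force: [0.3, 0.2, -0.3]
width: 0.0288
grip_force: 59.4
```

Run:
```python
from h import *
from cell import bot,imaging
s=bot.state(); p,y=cur(s); print(s["time"],p,y,s["width"],s["grip_force"])
f=imaging.grab_frame("wrist"); pickle.dump(f,open("w2.pkl","wb")); cv2.imwrite("pics/w2.png",f["color"])
```

```text
6.15 [0.55395221 0.22813618 0.13373731] 0.005957680912624345 0.02876509012437192 59.36420381069183
```

View pics/w2.png

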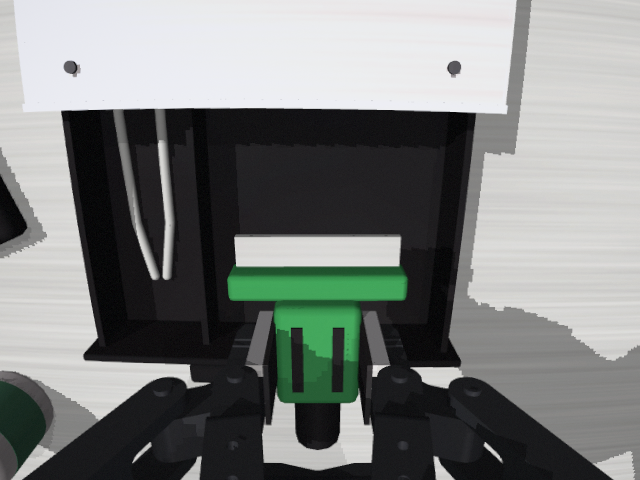

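The wrist view shows the scraper held straight over the wide compartment. Divider end at (208,345), right inner wall near (440,345), front panel top at v≈348–365, sleeve edge at v≈111.

Run:
```python
from h import *
f=pickle.load(open("w2.pkl","rb"))
print("sleeve",ray(f,[(22,110),(508,113)],.066).round(4).tolist())
print("panel front",ray(f,[(84,362),(460,365)],.056).round(4).tolist(),"divider",ray(f,[(208,340),(200,115)],.04).round(4).tolist(),"rwall",ray(f,[(451,340),(470,115)],.046).round(4).tolist())
```

```text
sleeve [[0.6356, 0.3756, 0.066], [0.6332, 0.1373, 0.066]]
panel front [[0.484, 0.374, 0.056], [0.4848, 0.1411, 0.056]] divider [[0.4923, 0.2979, 0.04], [0.6297, 0.2918, 0.04]] rwall [[0.4965, 0.1452, 0.046], [0.631, 0.1491, 0.046]]
```

Request:
send_rows --increments '[[0.1,[6,6,15],0],[0.1,[0,0,25],0],[0.1,[0,0,25],0],[0.1,[0,0,20],0],[0.1,[0,0,15],0],[0.1,[0,0,10],0],[0.1,[0,0,5],0],[0.1,[0,0,2],0],[0.1,[0,0,1],0],[0.1,[0,0,0],0]]'

```text
time: 7.2
tcp_pos: [0.5602, 0.223, 0.0159]
tool_rot: [1.0, 0.003, 0.0, -0.0]
ft_force: [-0.1, -0.2, -0.1]
width: 0.0287
grip_force: 59.4
```

Run:
```python
from cell import bot
s=bot.state(); print(s["time"],s["tcp_pos"],s["ft_force"],s["width"])
```

```text
7.2 [0.56017407 0.2229807  0.01593028] [-0.1218538  -0.2257901  -0.08257186] 0.028662630376936404
```

Request:
send_rows --increments '[[0.1,[0,0,1],0],[0.1,[0,0,0.5],0],[0.6,[0,0,0],0],[0.6,[0,0,0],0],[0.6,[0,0,0],0],[0.6,[0,0,0],0],[0.6,[0,0,0],0],[0.6,[0,0,0],0],[0.6,[0,0,0],0],[0.6,[0,0,-5],0]]'

```text
time: 8.2
tcp_pos: [0.5595, 0.2227, 0.0183]
tool_rot: [1.0, 0.003, -0.001, 0.0]
ft_force: [0.8, -1.2, -0.6]
width: 0.0513
grip_force: 0.0
```

Request:
send_rows --increments '[[0.6,[0,0,-15],0],[0.6,[0,0,-30],0],[0.6,[0,0,-35],0],[0.4,[-20,0,-15],0],[0.2,[-40,0,0],0],[0,[-40,-30,0],0],[0,[-30,-5,0],0],[0,[0,0,0],0],[0,[0,0,0],0],[0,[0,0,0],0]]'

```text
time: 9.2
tcp_pos: [0.4303, 0.2569, 0.1146]
tool_rot: [1.0, 0.003, 0.0, -0.0]
ft_force: [-0.0, 0.4, -0.3]
width: -0.0001
grip_force: 0.0
```

Run:
```python
from h import *
from cell import bot,imaging
s=bot.state(); p,y=cur(s); print(s["time"],p,y,s["width"])
f=imaging.grab_frame("wrist"); pickle.dump(f,open("w3.pkl","wb")); cv2.imwrite("pics/w3.png",f["color"])
```

```text
9.2 [0.43033539 0.25687788 0.11460641] 0.006453875803916841 -6.064075138838779e-05
```

View pics/w3.png

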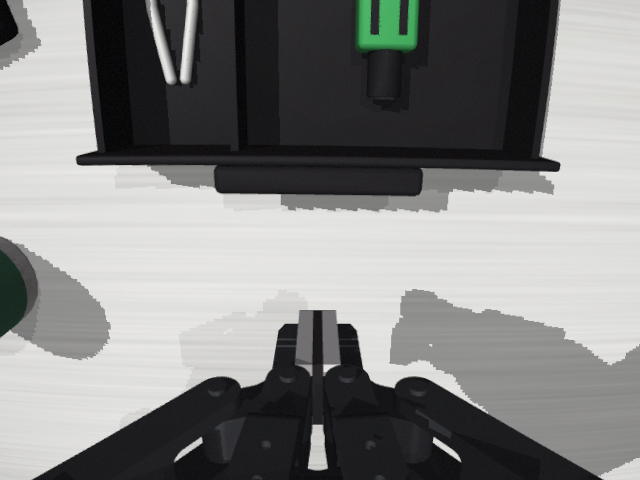

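The view shows the scraper flat in the wide compartment, the tong in its own, and the lip (214–422, outer edge v≈193) centred on the fingers. Now push.

Request:
send_rows --increments '[[0,[0,0,25],0],[0,[0,0,35],0],[0,[0,0,22],0],[0,[10,0,0],0],[0,[8,0,0],0],[0,[4,0,0],0],[0,[4,0,0],0],[0,[4,0,0],0],[0,[6,0,0],0],[0,[8,0,0],0]]'

```text
time: 10.25
tcp_pos: [0.474, 0.2573, 0.0321]
tool_rot: [1.0, 0.004, 0.0, -0.0]
ft_force: [-2.4, -0.0, 1.4]
width: 0.0001
grip_force: 1.0
```

Request:
send_rows --increments '[[0,[10,0,0],0],[0,[12,0,0],0],[0,[12,0,0],0],[0,[12,0,0],0],[0,[12,0,0],0],[0,[12,0,0],0],[0,[12,0,0],0],[0,[12,0,0],0],[0,[8,0,0],0],[0,[4,0,0],0]]'

```text
time: 11.25
tcp_pos: [0.5804, 0.258, 0.0317]
tool_rot: [1.0, 0.003, 0.0, -0.0]
ft_force: [-1.7, -1.3, 0.6]
width: -0.0001
grip_force: 0.9
```

Request:
send_rows --increments '[[0,[4,0,0],0],[0,[4,0,0],0],[0,[3,0,0],0],[0,[3,0,0],0],[0,[2,0,0],0],[0,[2,0,0],0],[0,[1,0,0],0],[0,[1,0,0],0],[0,[1,0,0],0],[0,[0,0,0],0]]'

```text
time: 12.25
tcp_pos: [0.6008, 0.2582, 0.0319]
tool_rot: [1.0, 0.003, 0.0, -0.0]
ft_force: [-1.5, 0.1, -1.0]
width: -0.0005
grip_force: 0.1
```

Request:
send_rows --increments '[[0,[1,0,0],0],[0,[1,0,0],0],[0,[1,0,0],0],[0,[1,0,0],0],[0,[1,0,0],0],[0,[1,0,0],0],[0,[1,0,0],0],[0,[0,0,0],0],[0,[0,0,0],0],[0,[0,0,0],0]]'

```text
time: 13.25
tcp_pos: [0.6033, 0.2582, 0.0317]
tool_rot: [1.0, 0.004, -0.005, 0.001]
ft_force: [-47.2, -7.2, 24.0]
width: -0.0001
grip_force: 23.6
```

Tray hit its stop at 47 N. Back off, lift and go to the knob.

Run:
```python
from h import *
plan(np.array([.553,.258,.17]),.007,[.43,-.11,.17],1.571,12)
```

```text
[-10,31,-0],-0.130
[-14,29,-0],-0.130
[-18,27,-0],-0.130
[-21,24,-0],-0.130
[-24,21,-0],-0.130
[-27,18,-0],-0.130
[-29,14,-0],-0.130
[-31,10,-0],-0.130
[-32,6,-0],-0.130
[-32,2,-0],-0.130
[-32,-2,-0],-0.130
[-32,-6,-0],-0.130
```

Request:
send_rows --increments '[[0,[-8,0,0],0],[0,[-20,0,0],0],[0,[-26,0,-10],0],[0.3,[0,0,-40],0],[0.6,[0,0,-45],0],[0.6,[0,0,-35],0],[0.6,[0,0,-8],0],[0.6,[0,0,0],0],[0.6,[0,0,0],0],[0.6,[0,0,0],0]]'

```text
time: 14.25
tcp_pos: [0.5531, 0.2576, 0.1679]
tool_rot: [1.0, 0.003, -0.001, 0.0]
ft_force: [-0.1, -0.4, -1.7]
width: 0.0512
grip_force: 0.0
```

Request:
send_rows --increments '[[0.6,[-10,31,0],-0.13],[0.6,[-14,29,0],-0.13],[0.6,[-18,27,0],-0.13],[0.6,[-21,24,0],-0.13],[0.6,[-24,21,0],-0.13],[0.6,[-27,18,0],-0.13],[0.6,[-29,14,0],-0.13],[0.6,[-31,10,0],-0.13],[0.6,[-32,6,0],-0.13],[0.6,[-32,2,0],-0.13]]'

```text
time: 15.25
tcp_pos: [0.4493, -0.0491, 0.1686]
tool_rot: [0.792, 0.61, -0.001, -0.001]
ft_force: [0.0, -0.8, -0.5]
width: 0.0516
grip_force: 0.0
```

Request:
send_rows --increments '[[0.6,[-32,-2,0],-0.13],[0.6,[-32,-6,0],-0.13],[0.6,[0,0,0],0],[0.6,[0,0,0],0],[0.6,[0,0,0],0],[0.6,[0,0,0],0],[0.6,[0,0,0],0],[0.6,[0,0,0],0],[0.6,[0,0,0],0],[0.6,[0,0,0],0]]'

```text
time: 16.25
tcp_pos: [0.4298, -0.1092, 0.1698]
tool_rot: [0.708, 0.706, 0.0, 0.0]
ft_force: [-0.1, 0.1, -0.0]
width: 0.051
grip_force: 0.0
```

Run:
```python
from h import *
from cell import bot,imaging
s=bot.state(); p,y=cur(s); print(s["time"],p,y,s["width"])
f=imaging.grab_frame("wrist"); pickle.dump(f,open("w4.pkl","wb")); t=imaging.grab_frame("top"); pickle.dump(t,open("t4.pkl","wb"))
cv2.imwrite("pics/w4.png",np.hstack([cv2.resize(f["color"],(440,330)),cv2.resize(t["color"][80:330,130:400],(356,330))]))
hsv=cv2.cvtColor(f["color"],cv2.COLOR_BGR2HSV); P=pts(f)
m=(((hsv[...,0]<8)|(hsv[...,0]>172))&(hsv[...,1]>120)); print(m.sum())
for z0 in (.03,.0):
    b=rect(P,m&(P[...,2]>z0)); print(b.round(4).tolist(),b.mean(0))
k=max(cv2.findContours(m.astype(np.uint8),cv2.RETR_EXTERNAL,cv2.CHAIN_APPROX_NONE)[0],key=cv2.contourArea); print(cv2.boundingRect(k),cv2.minAreaRect(k))
```

```text
16.25 [ 0.429812   -0.10916286  0.16983308] 1.566980474542509 0.05097859973338379
2752
[[0.4202, -0.1055], [0.4187, -0.0571], [0.4427, -0.0563], [0.4442, -0.1047]] [ 0.43141858 -0.08089327]
[[0.4188, -0.1055], [0.4173, -0.0571], [0.4427, -0.0563], [0.4442, -0.1047]] [ 0.43073175 -0.08091468]
(300, 144, 39, 79) ((318.7576904296875, 183.11155700683594), (78.06744384765625, 37.204345703125), 88.78113555908203)
```

View pics/w4.png

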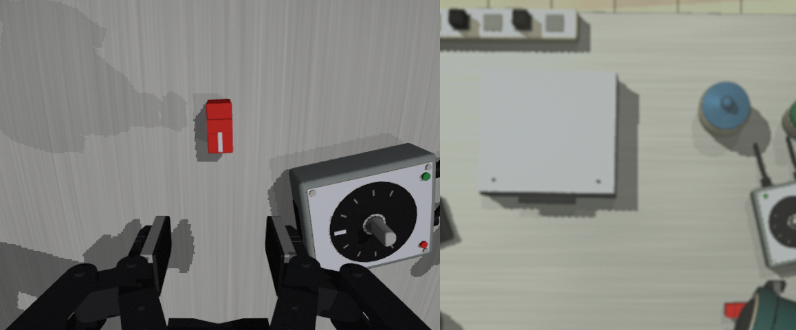

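The wrist view shows the knob at full-res (300–339, 144–223) with its pointer toward tool −x, so its x matches tool x. The top crop shows the tray shut. Grasp the knob and locate the spindle from this frame.

Request:
send_rows --increments '[[0.5,[14,1,15],-0.025],[0.5,[14,1,30],0],[0.5,[0,0,30],0],[0.5,[0,0,30],0],[0.5,[0,0,25],0],[0.5,[0,0,15],0],[0.5,[0,0,10],0],[0.5,[0,0,5],0],[0.5,[0,0,0],0],[0.5,[0,0,0],0]]'

```text
time: 17.35
tcp_pos: [0.4319, -0.0814, 0.0106]
tool_rot: [0.7, 0.714, 0.0, 0.0]
ft_force: [1.0, -0.0, -0.4]
width: 0.0425
grip_force: 0.0
```

Request:
send_rows --increments '[[0.1,[0,0,0],0],[0.1,[0,0,0],0],[0.1,[0,0,0],0],[0.1,[0,0,0],0],[0.1,[0,0,0],0],[0.1,[0,0,0],0],[0.1,[0,0,-10],0],[0.1,[0,0,-30],0],[0.1,[0,0,-40],0],[0.1,[0,0,-40],0]]' --grip_force 80

```text
time: 18.35
tcp_pos: [0.4311, -0.0812, 0.1318]
tool_rot: [0.7, 0.714, -0.0, -0.0]
ft_force: [1.6, -0.1, 0.2]
width: 0.0227
grip_force: 78.4
```

Run:
```python
from h import *
from cell import bot
s=bot.state(); p,y=cur(s); print(s["time"],p,y,s["width"],s["grip_force"])
f=pickle.load(open("w4.pkl","rb")); c=f["color"]; g=cv2.cvtColor(c,cv2.COLOR_BGR2GRAY); P=pts(f)
m=np.zeros(g.shape,np.uint8); m[255:390,470:612]=(g[255:390,470:612]<75)
m=cv2.morphologyEx(m,cv2.MORPH_OPEN,np.ones((5,5)))
k=max(cv2.findContours(m,cv2.RETR_EXTERNAL,cv2.CHAIN_APPROX_NONE)[0],key=cv2.contourArea)
e=cv2.fitEllipse(cv2.convexHull(k)); print(e,[ray(f,[e[0]],z).round(4).tolist() for z in (.055,.058)])
q=P[300:370,520:590].reshape(-1,3); q=q[q[:,2]>.083]; print(len(q),(q.min(0)+q.max(0))/2,np.median(q,0))
w=(np.ptp(c.astype(int),axis=2)<25)&(g>170); w[:, :470]=0; n,l,st,ce=cv2.connectedComponentsWithStats(w.astype(np.uint8))
for i in range(1,n):
    if 40<st[i,4]<1500: print(st[i],ce[i],ray(f,[ce[i]],.057).round(4).tolist())
```

```text
18.35 [ 0.43105001 -0.08119141  0.13181702] 1.5917589399440615 0.022700836985778395 78.40763591229916
((542.5940551757812, 322.2928771972656), (107.33181762695312, 134.58575439453125), 55.74052429199219) [[[0.5879, -0.1723, 0.055]], [[0.586, -0.1706, 0.058]]]
397 [ 0.51288299 -0.10301311  0.197935  ] [ 0.58669664 -0.17093887  0.08723997]
[487 335  16   7  46] [494.04347826 338.39130435] [[0.5533, -0.183, 0.057]]
```

Run:
```python
from h import *
plan(np.array([.431,-.0812,.1318]),1.592,[.503,-.190,.165],.225,12)
```

```text
[-9,6,-3],0.114
[-8,7,-3],0.114
[-8,8,-3],0.114
[-7,9,-3],0.114
[-6,9,-3],0.114
[-5,10,-3],0.114
[-3,10,-3],0.114
[-2,11,-3],0.114
[-1,11,-3],0.114
[0,11,-3],0.114
[1,11,-3],0.114
[3,11,-3],0.114
```

Request:
send_rows --increments '[[0.1,[-9,6,-3],0.114],[0.1,[-8,7,-3],0.114],[0.1,[-8,8,-3],0.114],[0.1,[-7,9,-3],0.114],[0.1,[-6,9,-3],0.114],[0.1,[-5,10,-3],0.114],[0.1,[-3,10,-3],0.114],[0.1,[-2,11,-3],0.114],[0.1,[-1,11,-3],0.114],[0.1,[0,11,-3],0.114]]'

```text
time: 19.35
tcp_pos: [0.4927, -0.1729, 0.1607]
tool_rot: [0.975, 0.222, 0.0, 0.0]
ft_force: [0.4, 0.3, -0.0]
width: 0.0229
grip_force: 78.4
```

Request:
send_rows --increments '[[0.1,[1,11,-3],0.114],[0.1,[3,11,-3],0.114],[0.1,[0,0,0],0],[0.1,[0,0,0],0],[0.1,[0,0,0],0],[0.1,[0,0,0],0],[0.1,[0,0,0],0],[0.1,[0,0,0],0],[0.1,[0,0,0],0],[0.1,[0,0,0],0]]'

```text
time: 20.35
tcp_pos: [0.5047, -0.1914, 0.1658]
tool_rot: [0.994, 0.112, -0.0, 0.0]
ft_force: [-0.4, 0.0, -0.1]
width: 0.0227
grip_force: 78.4
```

Run:
```python
from h import *
from cell import bot,imaging
s=bot.state(); p,y=cur(s); print(s["time"],p,y,s["width"],s["grip_force"])
f=imaging.grab_frame("wrist"); pickle.dump(f,open("w5.pkl","wb")); c=f["color"]; cv2.imwrite("pics/w5.png",c)
P=pts(f); q=P[(P[...,2]>.082)&(P[...,2]<.093)&(abs(P[...,0]-.586)<.02)&(abs(P[...,1]+.171)<.02)]
print(len(q),(q.min(0)+q.max(0))/2,q.mean(0),np.ptp(q,axis=0))
```

```text
20.35 [ 0.50465417 -0.19138844  0.16580105] 0.22400390002517606 0.02274065943128014 78.42445313930511
643 [ 0.5890079  -0.17309533  0.08670452] [ 0.5889195  -0.17264934  0.08720576] [0.01258659 0.01591622 0.0058625 ]
```

View pics/w5.png

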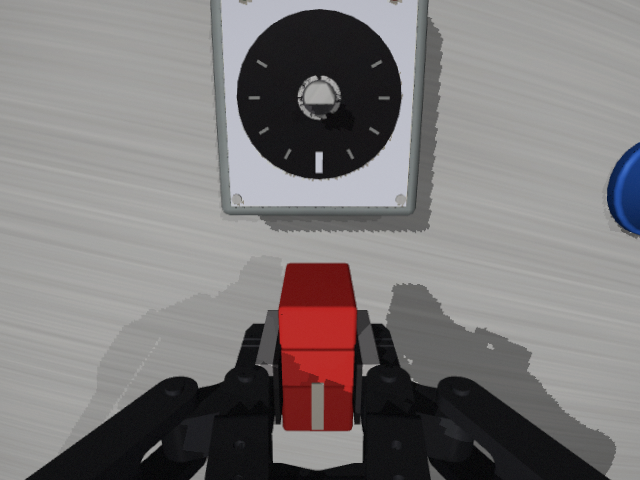

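The view shows the dial circle (237–401, 10–180) centred at about (319,95), the D-tip at (320,95), and the mark directly below at (319,162), so yaw is aligned. The knob is held straight, with its pointer toward tool −x at u=318. Next is the offset from knob to spindle, both measured in this one frame.

Run:
```python
from h import *
f=pickle.load(open("w5.pkl","rb")); c=f["color"]; P=pts(f); g=cv2.cvtColor(c,cv2.COLOR_BGR2GRAY); hsv=cv2.cvtColor(c,cv2.COLOR_BGR2HSV)
p=np.array([.50465,-.19139,.1658]); y=.224
ax=np.array([[np.cos(y),np.sin(y)],[np.sin(y),-np.cos(y)]])
T=lambda q:((np.atleast_2d(q)[:,:2]-p[:2])@ax.T*1000).round(2).tolist()
# dial circle
m=np.zeros(g.shape,np.uint8); m[0:190,225:410]=(g[0:190,225:410]<90); m=cv2.morphologyEx(m,cv2.MORPH_OPEN,np.ones((5,5)))
k=max(cv2.findContours(m,cv2.RETR_EXTERNAL,cv2.CHAIN_APPROX_NONE)[0],key=cv2.contourArea); e=cv2.fitEllipse(cv2.convexHull(k)); print("dial",e,"tool xy",T(ray(f,[e[0]],.055)),T(ray(f,[e[0]],.058)))
r=P[50:140,270:370].reshape(-1,3); print("dial z",np.median(P[120:150,270:300,2]))
# tip
q=P[(P[...,2]>.082)&(P[...,2]<.093)&(abs(P[...,0]-.586)<.02)&(abs(P[...,1]+.171)<.02)]; t=np.array(T(q)); print("tip",t.min(0),t.max(0),np.percentile(t,[3,97],axis=0).tolist())
mk=ray(f,[(319,162)],.056); print("mark",T(mk))
tp=(P[...,2]>.08)&(P[...,2]<.095)&(np.arange(480)[:,None]<140)&(np.arange(640)>280)&(np.arange(640)<360)
vs,us=np.nonzero(tp); print("tip px",us.min(),us.max(),vs.min(),vs.max(), T(ray(f,[((us.min()+us.max())/2,vs.min()),((us.min()+us.max())/2,vs.max()),(us.min()-.5,95),(us.max()+.5,95)],.087)))
# knob
print("gray col 300:",[(v,int(c[v,300,2])) for v in range(256,440,4)])
print("gray row 330:",[(u,int(c[330,u,2])) for u in list(range(272,290,2))+list(range(344,366,2))])
print("gray row 410:",[(u,int(c[410,u,2])) for u in list(range(272,290,2))+list(range(344,366,2))])
for v in (290,320,340,360,400,420): print(v,np.median(P[v,295:305,2]).round(4),T(np.median(P[v,295:305],axis=0)))
```

```text
dial ((318.78900146484375, 93.7490005493164), (163.93850708007812, 169.32786560058594), 1.3314889669418335) tool xy [[86.7, 0.52]] [[86.67, 0.51]]
dial z 0.05840778639677141
tip [81.49 -7.4 ] [92.52  7.99] [[81.51, -6.3974], [91.5422, 7.3774]]
mark [[48.37, 0.65]]
tip px 303 334 81 104 [[92.44, 0.26], [81.52, 0.26], [85.83, -7.61], [85.82, 8.13]]
gray col 300: [(256, 168), (260, 163), (264, 105), (268, 105), (272, 106), (276, 106), (280, 106), (284, 108), (288, 108), (292, 107), (296, 108), (300, 108), (304, 108), (308, 183), (312, 184), (316, 184), (320, 185), (324, 184), (328, 185), (332, 185), (336, 184), (340, 184), (344, 185), (348, 149), (352, 183), (356, 184), (360, 184), (364, 156), (368, 183), (372, 135), (376, 135), (380, 134), (384, 118), (388, 109), (392, 115), (396, 115), (400, 116), (404, 115), (408, 115), (412, 115), (416, 114), (420, 114), (424, 115), (428, 112), (432, 161), (436, 160)]
gray row 330: [(272, 85), (274, 85), (276, 79), (278, 56), (280, 183), (282, 184), (284, 185), (286, 185), (288, 185), (344, 185), (346, 185), (348, 185), (350, 184), (352, 186), (354, 160), (356, 75), (358, 54), (360, 53), (362, 57), (364, 85)]
gray row 410: [(272, 9), (274, 13), (276, 22), (278, 23), (280, 9), (282, 77), (284, 104), (286, 114), (288, 115), (344, 112), (346, 112), (348, 113), (350, 104), (352, 84), (354, 7), (356, 36), (358, 38), (360, 25), (362, 16), (364, 19)]
290 0.1815 [[25.02, -6.21]]
320 0.1934 [[20.59, -5.78]]
340 0.1932 [[13.54, -5.91]]
360 0.1937 [[6.56, -6.04]]
400 0.1932 [[-9.23, -6.43]]
420 0.1934 [[-17.71, -6.47]]
```

Run:
```python
from h import *
from scipy.optimize import least_squares
y=.224; ax=np.array([[np.cos(y),np.sin(y)],[np.sin(y),-np.cos(y)]]); p=np.array([.50465,-.19139])
T=lambda q:((np.atleast_2d(q)[:,:2]-p)@ax.T*1000)
def circ(q):
    r=least_squares(lambda s:np.hypot(q[:,0]-s[0],q[:,1]-s[1])-s[2],[*q.mean(0),35],loss="soft_l1",f_scale=.5); return r.x.round(2)
for n,(v0,v1,u0,u1) in (("w5",(0,190,225,410)),("w4",(255,390,470,612)),("top",(225,272,370,425)),("t4",(225,272,370,425))):
    f=pickle.load(open(n+".pkl","rb")); g=cv2.cvtColor(f["color"],cv2.COLOR_BGR2GRAY); P=pts(f)
    m=np.zeros(g.shape,np.uint8); m[v0:v1,u0:u1]=g[v0:v1,u0:u1]<90; m=cv2.morphologyEx(m,cv2.MORPH_OPEN,np.ones((3,3)))
    k=max(cv2.findContours(m,cv2.RETR_EXTERNAL,cv2.CHAIN_APPROX_NONE)[0],key=cv2.contourArea)[:,0].astype(float)
    q=T(ray(f,k,.058)); h=cv2.convexHull(q.astype(np.float32))[:,0]; print(n,"dial",circ(h))
    sel=(P[...,2]>.083)&(P[...,2]<.094); q=T(P[sel]); z=P[sel][:,2]; o=np.hypot(q[:,0]-86,q[:,1])<14; q=q[o]
    if len(q): print("  tip n",len(q),q.min(0).round(2),q.max(0).round(2),q.mean(0).round(2),z[o].mean())
f=pickle.load(open("w5.pkl","rb"))
print("knob ends",T(ray(f,[(317.2,306),(317.2,430),(279.2,330),(354.8,330),(281.6,410),(352.8,410)],.1933)).round(2).tolist())
```

```text
w5 dial [84.89  0.51 45.75]
  tip n 643 [81.49 -7.4 ] [92.52  7.99] [86.33  0.45] 0.08720575900636587
w4 dial [84.84  0.62 46.  ]
  tip n 379 [79.97 -8.28] [92.27  8.11] [85.02 -0.99] 0.08681782607558339
top dial [83.24  0.16 43.6 ]
  tip n 25 [81.18 -8.24] [90.62  7.09] [85.82 -1.1 ] 0.08544534261321696
t4 dial [83.26  0.19 43.65]
  tip n 29 [80.5  -7.31] [91.09  7.3 ] [85.2  -0.39] 0.08629723365006503
knob ends [[25.26, -0.46], [-22.03, -0.5], [17.06, -12.08], [17.03, 11.02], [-13.48, -12.33], [-13.51, 11.33]]
```

Request:
send_rows --increments '[[0.1,[14,0.7,0],0],[0.1,[20,0,0],0],[0.1,[20,0,0],0],[0.1,[20,0,0],0],[0.1,[10,0,0],0],[0.1,[0,0,20],0],[0.1,[0,0,25],0],[0.1,[0,0,15],0],[0.1,[0,0,4],0],[0.1,[0,0,0],0]]'

```text
time: 21.4
tcp_pos: [0.5867, -0.1735, 0.1017]
tool_rot: [0.994, 0.112, -0.0, -0.0]
ft_force: [-0.4, -0.1, -0.4]
width: 0.0224
grip_force: 78.4
```

Run:
```python
from h import *
from cell import bot
s=bot.state(); p,y=cur(s); print(s["time"],p,y,s["ft_force"]); q=p[:2]-[.50465,-.19139]
print(q@[np.cos(.224),np.sin(.224)],q@[np.sin(.224),-np.cos(.224)])
```

```text
21.4 [ 0.58669304 -0.17346564  0.10172368] 0.22376841196417652 [-0.37843347 -0.1112896  -0.40709521]
0.08397489640364186 0.000747786002276033
```

Descend to contact, gently: 9 mm (≈4 mm past the tip if it enters).

Request:
send_rows --increments '[[0.1,[0,0,2],0],[0.1,[0,0,1],0],[0.1,[0,0,1],0],[0.1,[0,0,1],0],[0.1,[0,0,1],0],[0.1,[0,0,1],0],[0.1,[0,0,1],0],[0.1,[0,0,0],0],[0.1,[0,0,0],0],[0.1,[0,0,0],0]]'

```text
time: 22.4
tcp_pos: [0.5868, -0.1735, 0.0938]
tool_rot: [0.994, 0.112, 0.0, 0.0]
ft_force: [0.4, -0.7, -1.1]
width: 0.0228
grip_force: 78.4
```

Entered with no force. Continue down.

Request:
send_rows --increments '[[0.1,[0,0,2],0],[0.1,[0,0,2],0],[0.1,[0,0,2],0],[0.1,[0,0,2],0],[0.1,[0,0,2],0],[0.1,[0,0,2],0],[0.1,[0,0,2],0],[0.1,[0,0,2],0],[0.1,[0,0,1],0],[0.1,[0,0,0],0]]'

```text
time: 23.4
tcp_pos: [0.5867, -0.1735, 0.0766]
tool_rot: [0.994, 0.112, -0.0, -0.0]
ft_force: [0.1, -0.3, -0.6]
width: 0.0228
grip_force: 78.4
```

Request:
send_rows --increments '[[0.1,[0,0,1],0],[0.1,[0,0,1],0],[0.1,[0,0,1],0],[0.1,[0,0,1],0],[0.1,[0,0,0.5],0],[0.1,[0,0,0.5],0],[0.1,[0,0,0],0],[0.1,[0,0,0],0],[0.1,[0,0,0],0],[0.1,[0,0,0],0]]'

```text
time: 24.4
tcp_pos: [0.5869, -0.1735, 0.072]
tool_rot: [0.994, 0.112, 0.0, 0.0]
ft_force: [-0.8, 0.3, 5.3]
width: 0.0221
grip_force: 78.9
```

Request:
send_rows --increments '[[0.1,[0,0,0.5],0],[0.1,[0,0,0.5],0],[0.1,[0,0,0.5],0],[0.1,[0,0,0.5],0],[0.1,[0,0,0.5],0],[0.1,[0,0,0.5],0],[0.1,[0,0,0.3],0],[0.1,[0,0,0],0],[0.1,[0,0,0],0],[0.1,[0,0,0],0]]'

```text
time: 25.4
tcp_pos: [0.587, -0.1736, 0.0697]
tool_rot: [0.994, 0.112, 0.0, 0.0]
ft_force: [-5.2, 1.0, 13.2]
width: 0.0228
grip_force: 80.2
```

Request:
send_rows --increments '[[0.1,[0,0,0.3],0],[0.1,[0,0,0.2],0],[0.1,[0,0,0],0],[0.1,[0,0,0],0],[0.1,[0,0,0],0],[0.1,[0,0,0],0],[0.1,[0,0,0],0],[0.1,[0,0,0],0],[0.1,[0,0,0],0],[0.1,[0,0,0],0]]'

```text
time: 26.4
tcp_pos: [0.5871, -0.1736, 0.0696]
tool_rot: [0.994, 0.112, 0.001, 0.0]
ft_force: [-7.1, 1.7, 17.2]
width: 0.023
grip_force: 80.7
```

Run:
```python
from h import *
from cell import bot,imaging
s=bot.state(); print(s["time"],s["tcp_pos"],s["ft_force"],s["grip_force"])
f=imaging.grab_frame("scene"); cv2.imwrite("pics/end.png",cv2.resize(f["color"][110:390,130:490],None,fx=2,fy=2))
```

```text
26.4 [ 0.5870859  -0.17359904  0.06957733] [-7.10826821  1.68592898 17.24455284] 80.71033671498299
```

View pics/end.png

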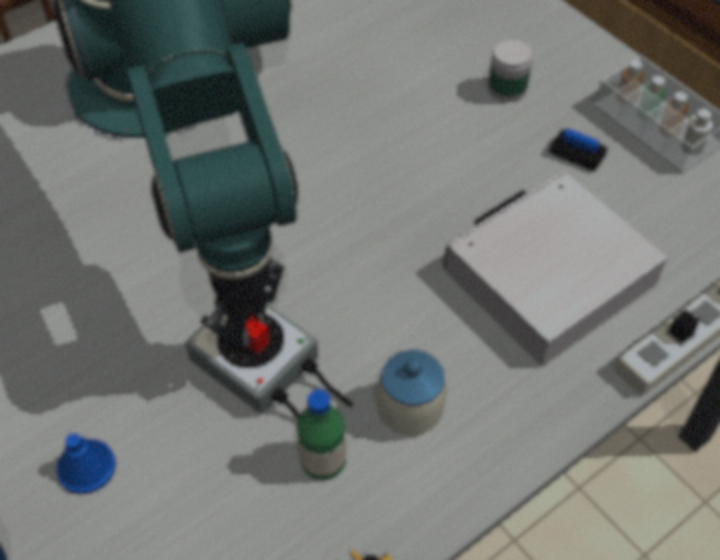

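The picture shows the knob seated low on the dial (257,333) in the gripper. The tray is shut (only the lip shows at (500,207)) and all bystanders are standing. Handing in.

```bash
python3 -c "
from cell import workorder
print(workorder.job_done())"
```

```text
the job is handed in; nothing more can be done
None
```

The job is handed in at about 26 s (no verdict was returned): the scraper head was laid flat in the tray's wide compartment, the tray is shut to its stop, and the gripper is holding the knob pressed to the stop on the spindle (17 N on the wrist), with the bystanders still in place in the last picture.

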